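Put returned trolley hardware back in its stock bins

TASK

The four pieces of returned hardware lying loose on the table - a castor, a levelling foot, a bow handle and a padlock - go back into stock: put each one into the blue bin that already holds its own kind, on the floor of the bin in the free space in front of its fellows, resting the same way up as they do (castor wheel up, foot on its pad, handle on its two feet, padlock flat). Leave the computer mouse and the stapler alone, and do not shove the bins out of place.

Things in the scene. Friction and masses are not known exactly. Their poses are not given: they have to be found in the camera images.
- castor: swivel castor, zinc-plated steel, black 50 mm rubber wheel; lies wheel up on its 60 x 60 x 4 mm plate, 75 mm high, 0.22 kg. Origin: centre of the plate's underside, z up. Wheel (22 wide, axle along y at x +14, z 50) in a steel fork, 34 mm across its flat cheeks (along y), which span x -5 to 25, z 16 to 56. Pinch the cheeks along y at about x +12, z 46.
- foot: levelling foot standing on its round black rubber pad (50 mm across, 16 mm high, conical top): a vertical threaded steel spindle, 12 mm thick, from z 24 to 72 mm, with a 19 mm collar nut at z 16 to 24. About 0.12 kg. Origin at the centre of the underside, z up. Pinch the spindle at about z 52 mm.
- handle: black plastic bow handle standing on its two feet, bar on top along its y. 90 mm long (y), 45 mm high; feet 24 (x) x 22 (y) mm at y +-34 mm; the bar is 14 mm wide (x), spans z 35 to 45 mm and is free over the middle 50 mm. About 0.09 kg. Origin on the floor midway between the feet, z up. Pinch the bar across its x in the middle at about z 38 mm.
- padlock: brass padlock lying on its flat side: body 36 (x) x 40 (y) x 22 mm high, steel shackle (7 mm bar) reaching out along +x to x +49 mm. About 0.2 kg. Origin at the centre of the body's underside, z up. Pinch the body across its y, 40 mm, low down.
- bin_castor: blue plastic stock bin, 200 (x) x 130 (y) mm, like the other three; loose, 1.2 kg. Origin: centre of its underside, z up, open front at its -x, towards the robot. Floor and walls 3 mm; inside x -97 to 97, y -62 to 62. Sides and back 47 mm high, front lip and first 40 mm of the sides 22. Only this one holds one castor, wheel up (fixed) in its rear half; free floor x -97 to 20.
- bin_foot: blue plastic stock bin, 200 (x) x 130 (y) mm, like the other three; loose, 1.2 kg. Origin: centre of its underside, z up, open front at its -x, towards the robot. Floor and walls 3 mm; inside x -97 to 97, y -62 to 62. Sides and back 47 mm high, front lip and first 40 mm of the sides 22. Only this one holds two levelling feet, standing (fixed) in its rear half; free floor x -97 to 25.
- bin_handle: blue plastic stock bin, 200 (x) x 130 (y) mm, like the other three; loose, 1.2 kg. Origin: centre of its underside, z up, open front at its -x, towards the robot. Floor and walls 3 mm; inside x -97 to 97, y -62 to 62. Sides and back 47 mm high, front lip and first 40 mm of the sides 22. Only this one holds two bow handles, bars along y (fixed) in its rear half; free floor x -97 to 20.
- bin_padlock: blue plastic stock bin, 200 (x) x 130 (y) mm, like the other three; loose, 1.2 kg. Origin: centre of its underside, z up, open front at its -x, towards the robot. Floor and walls 3 mm; inside x -97 to 97, y -62 to 62. Sides and back 47 mm high, front lip and first 40 mm of the sides 22. Only this one holds two padlocks, flat (fixed) in its rear half; free floor x -97 to 20.
- mouse: black computer mouse, 100 x 56 x 29 mm, loose on the table; origin under its centre, z up. Stays where it is.
- stapler: black desk stapler, 120 (x) x 36 x 44 mm, loose on the table; origin under its centre, z up. Stays where it is.
Mind the look-alikes: they are no part of the job. What is shaped like the foot but purple or red is not meant.

How it is judged:
By the outcome, as a careful person would: the job done as asked, in the order asked, and still so for the second after the job is handed in, with the robot touching nothing.
It also fails if it takes over 115 s, if anything falls off the work surface, if the arm or the gripper's body presses on something with over 40 N, if the wrist force passes 120 N, or if a joint passes its speed limit or range.

ROBOT

A 7-joint arm with a two-finger parallel gripper is mounted at the origin on the work surface. World frame = base frame: x ahead of the robot, y to its left, z up, the work surface at z = 0. Lengths are in m, angles in rad, forces in N, time in s.
With the tool pointing down it reaches from about 0.425 to 0.875 m from the base axis. Payload 9.9 kg.
Tool frame: the origin (TCP) lies at the very end of the fingers, on their centre line; the grasp point (between the pads) lies 19 mm behind it; z points along the fingers, y is the line along which they close (so a half turn about z gives the same grasp; the last joint's range is limited). The gripper opens to 85 mm and grips with 20 to 120 N. Pads are 22 mm wide; open, the fingers measure 114 mm over their backs; the gripper's body (76 mm by 85 mm) begins 54 mm behind the grasp point. The pads swing forward as they close: fully open they stand 13 mm farther back than shut.
Start: joints at [1.128, 0.576, 0.025, 1.437, -0.015, 1.129, -0.057], TCP at [0.237, -0.632, 0.231] pointing down, gripper open.
Joint ranges: [-2.76, 2.76], [-0.34, 2.15], [-1.52, 1.57], [0.19, 2.46], [-1.09, 4.23], [0.17, 1.99], [-2.82, 2.82]. Speed limits (rad/s): [2.22, 2.22, 3.01, 3.01, 3.14, 3.14, 3.14].

INTERFACE

Orientations are given as a unit quaternion [w, x, y, z].
In Python, from bench import sensors, eyes, ticket gives the robot as it stands.
- The arm moves only by the shell command python3 -m inch 'ROWS' [OPENING] [FORCE]. ROWS is a JSON object of lists of equal length, an entry for each row: "delta_pos": the shift along the tool's x, y, z each as a share of 0.04 m, from -1 to 1, a list of three; "turn": the turn about the tool's z as a share of 6 degrees, from -1 to 1. In form: {"delta_pos": [[tx, ty, tz], ...], "turn": [turn, ...]}. A call has exactly 8 rows; each row shifts and turns the commanded pose from where the row before left it, along the tool's axes as they then stand; what a row does not reach is not made up. A row lasts 1/8 s, in which the tool goes at most 62.5 mm and 10.7 degrees, less where a joint would pass 70% of its speed; a pose out of reach is approached as far as the arm can. A call with a number of a shift or a turn outside -1 to 1 is refused whole. A call with a gripper value outside its range is refused whole. OPENING is the opening, from -1 (shut) to 1 (fully open), set as the call begins (- or left out, the last holds). The fingers move at their own pace and stop on an object; FORCE is the grip in N (left out, the last holds). Time passes only in rows, so rows that do not move let the fingers close, or fill a call up. It gives the time, the measured TCP pose, the force, the opening and the grip force at its end, in the units of the state.
- sensors.read_state(): the state, without advancing time (a new reading comes with each control period).
- eyes.get_image(name): name is "scene" or "side" or "wrist"; returns a dict with "pixels" (420x560x3 uint8, red, green, blue), "K" (3x3 intrinsics, pixels), "view" (4x4, takes a point from world to camera coordinates); the wrist camera has in their place "tool_from_camera" (4x4, takes a point from camera to tool coordinates, whose origin is the TCP and whose axes are the flange's). Camera axes: x right, y up, looking along -z (the intrinsics and any distortion apply to the point x, -y, -z); pixel columns grow to the right and rows downward; lengths in m; the calibration is good to about 2 mm. A picture is of the moment at which its call begins: read the wrist's pose just before it. There is no depth.
- ticket.close_job(): hands the job in; it is judged then, once.
The state is a dict: "clock": time; "joint_positions": joint angles; "dq": joint speeds; "effort": joint torques, N m; "position": TCP position; "ee_rot": TCP orientation; "force": force on the tool from outside, world axes, zero at the start; "wrist_torque": the same for the moment, N m; "grip_width": finger opening in m; "grip_force": force on a finger pad.
Only numpy, scipy, OpenCV 4.12 (cv2) and the standard library are available. Lean on these libraries where they do the work, as an engineer would, in place of code of your own. Each camera call takes 0.05 s, during which the arm holds its last target. There are 200 camera calls.

## Working session

There is one attempt and no reset: what is moved stays moved. The work goes in short steps, Python scripts to look and compute and a shell command to move; the robot and the scene stay as the last step left them, time stands still between calls to the robot, and variables do not carry over. Pictures are saved under pics/ and viewed, at most 17 in all, crops included, and the job is handed in when it is done.

```bash
mkdir -p pics; ls; cat > h.py <<'E'
import numpy as np, cv2
from bench import sensors, eyes, ticket
def save(name,fn,crop=None,scale=1):
    s=sensors.read_state(); im=eyes.get_image(name); p=im["pixels"][:,:,::-1]
    if crop: x0,y0,x1,y1=crop; p=p[y0:y1,x0:x1]
    if scale!=1: p=cv2.resize(p,None,fx=scale,fy=scale,interpolation=cv2.INTER_CUBIC)
    cv2.imwrite("pics/"+fn,p); return s,im
E
python3 - <<'E'
from h import *
for n in("scene","side","wrist"):
    s,im=save(n,n+"0.png"); print(n,{k:np.round(v,3).tolist() for k,v in im.items() if k!="pixels"})
print(s)
E
```

```text
pics
scene {'K': [[447.276, 0.0, 288.358], [0.0, 447.276, 202.494], [0.0, 0.0, 1.0]], 'view': [[0.23, 0.973, -0.021, -0.161], [-0.701, 0.181, 0.69, 0.342], [0.675, -0.144, 0.723, -1.84], [0.0, 0.0, 0.0, 1.0]]}
side {'K': [[459.807, 0.0, 275.897], [0.0, 459.807, 212.322], [0.0, 0.0, 1.0]], 'view': [[-0.71, -0.704, -0.016, 0.431], [0.41, -0.432, 0.803, -0.245], [-0.573, 0.564, 0.595, -0.852], [0.0, 0.0, 0.0, 1.0]]}
wrist {'K': [[363.565, 0.0, 278.242], [0.0, 363.565, 207.114], [0.0, 0.0, 1.0]], 'tool_from_camera': [[-0.001, 0.946, 0.324, 0.084], [1.0, 0.0, 0.0, 0.001], [0.0, 0.324, -0.946, -0.144], [0.0, 0.0, 0.0, 1.0]]}
{'clock': 0.1, 'joint_positions': array([ 1.12821872,  0.5764547 ,  0.02483963,  1.43784043, -0.01502108,
        1.12897369, -0.05648919]), 'dq': array([ 0.00142784, -0.00213836, -0.00109998, -0.00244102, -0.00020687,
        0.00041539, -0.00071617]), 'effort': array([ 5.65959635e-03, -7.67309833e+01,  2.25778207e+00, -2.86604565e+01,
        1.58574537e-02,  8.73952318e-03, -4.44378963e-05]), 'position': array([ 0.23688734, -0.63163373,  0.23051842]), 'ee_rot': array([-7.28796659e-04,  9.83949041e-01,  1.78448113e-01, -1.59249136e-04]), 'force': array([-0.2329667 ,  0.22639113, -0.4766977 ]), 'wrist_torque': array([ 0.02957948,  0.00325249, -0.0065878 ]), 'grip_force': 0.0, 'grip_width': 0.08525897371045699}
```

View pics/scene0.png

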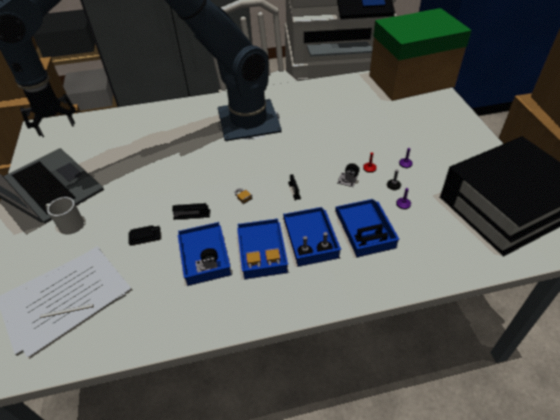

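View pics/side0.png

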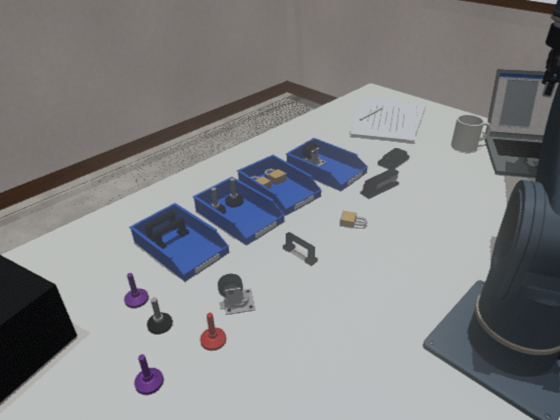

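Scene: bins left to right are castor (205,252), padlock (262,247), foot (311,235), handle (366,227). Loose: padlock (243,196), handle (294,187), castor (349,174). Foot candidates are red (370,163), purple (406,158) and (403,198), and one with a black pad and steel spindle at (394,180), which is side (158,318). Only that last one fits. I'll confirm it in a crop.

```bash
python3 - <<'E'
from h import *
im=cv2.imread("pics/side0.png")
a=cv2.resize(im[200:400,110:375],None,fx=3,fy=3,interpolation=cv2.INTER_CUBIC); cv2.imwrite("pics/c1.png",a)
b=cv2.resize(im[120:280,120:385],None,fx=3,fy=3,interpolation=cv2.INTER_CUBIC); cv2.imwrite("pics/c2.png",b)
E
```

```text
(no output)
```

View pics/c1.png

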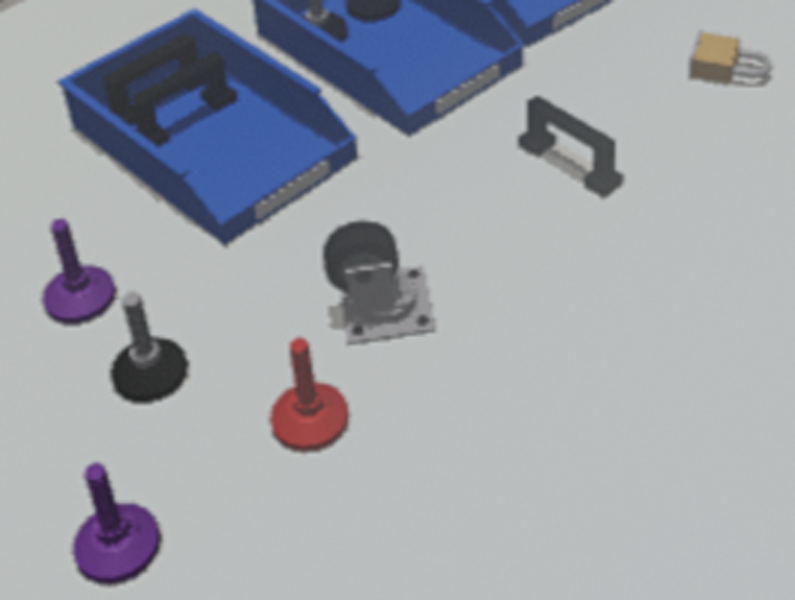

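View pics/c2.png

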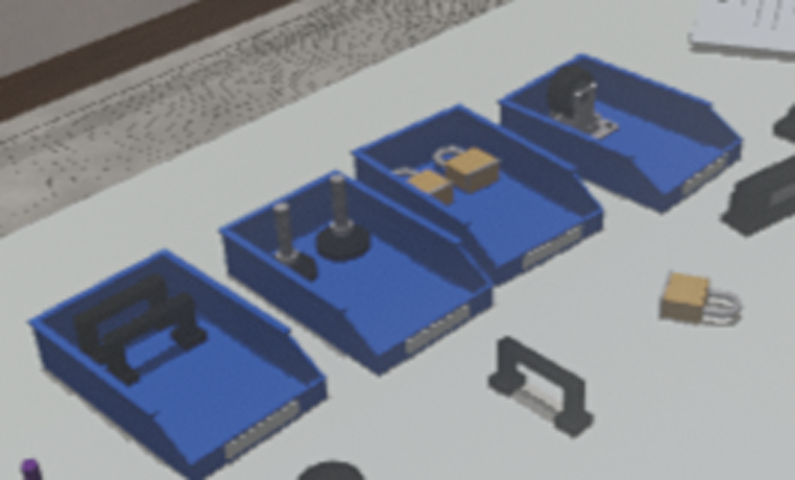

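The crop confirms the black-padded foot with a steel spindle at c1 (150,360). The other three are purple, purple and red. Now the positions.

```bash
cat >> h.py <<'E'
def ray(im,px,z,pose=None):
    K=im["K"]; d=np.array([(px[0]-K[0,2])/K[0,0],-(px[1]-K[1,2])/K[1,1],-1.])
    if "view" in im: T=np.linalg.inv(im["view"])
    else:
        from scipy.spatial.transform import Rotation as R
        q=pose["ee_rot"]; T=np.eye(4); T[:3,:3]=R.from_quat([q[1],q[2],q[3],q[0]]).as_matrix(); T[:3,3]=pose["position"]; T=T@im["tool_from_camera"]
    o=T[:3,3]; d=T[:3,:3]@d; return (o+d*(z-o[2])/d[2])
def fit(P,M):
    "2D rigid fit model M -> P"
    P,M=np.array(P)[:,:2],np.array(M,float)[:,:2]; p,m=P.mean(0),M.mean(0)
    A=P-p;B=M-m; th=np.arctan2((B[:,0]*A[:,1]-B[:,1]*A[:,0]).sum(),(A*B).sum())
    R=np.array([[np.cos(th),-np.sin(th)],[np.sin(th),np.cos(th)]]); t=p-R@m
    return np.round([*t,np.degrees(th)],4), np.round(np.linalg.norm(P-(M@R.T+t),axis=1),4)
E
python3 - <<'E'
from h import *
im=eyes.get_image("side")
c1=lambda u,v,z:ray(im,(110+u/3,200+v/3),z); c2=lambda u,v,z:ray(im,(120+u/3,120+v/3),z)
M=[(.1,.065),(.1,-.065),(-.1,-.065),(-.1,.065)]
for n,p in dict(handle=[(33,322),(165,252),(326,378),(195,483)],foot=[(222,232),(335,173),(492,290),(380,375)],padlock=[(353,152),(460,106),(603,212),(497,284)],castor=[(500,102),(582,56),(741,142),(663,212)]).items():
    print("bin",n,*fit([c2(*q,z) for q,z in zip(p,(.047,.047,.022,0))],M))
r=lambda v:np.round(v,4)
print("foot",r(c1(132,298,.072)),r(c1(150,372,.008)))
print("purple",r(c1(60,225,.072)),r(c1(95,470,.072)),"red",r(c1(300,343,.072)))
print("handle",*fit([c1(537,142,.005),c1(603,183,.005)],[(0,.034),(0,-.034)]))
print("castor plate",r((c1(425,268,.004)+c1(348,340,.004))/2),[r(c1(*q,.004)) for q in((425,268),(434,332),(348,343))],"wheel",r(c1(362,258,.05)))
print("padlock",r(c1(716,50,.022)),r(c1(768,69,.011)))
print("mouse",r(ray(im,(393,160),.02)),"stapler",r(ray(im,(380,180),.04)))
E
```

```text
bin handle [0.6662 0.2582 1.429 ] [0.0028 0.0035 0.0015 0.0053]
bin foot [ 0.6561  0.0838 -0.624 ] [0.0028 0.0017 0.0044 0.0068]
bin padlock [ 0.6673 -0.0734 -4.527 ] [0.0015 0.0033 0.0028 0.0068]
bin castor [ 0.641  -0.2454  2.6842] [0.0018 0.0038 0.0044 0.0076]
foot [0.5061 0.4237 0.072 ] [0.5014 0.4261 0.008 ]
purple [0.5962 0.4206 0.072 ] [0.4122 0.5089 0.072 ] red [0.4019 0.3735 0.072 ]
handle [ 4.44600e-01  8.54000e-02 -8.98293e+01] [0. 0.]
castor plate [0.4379 0.2771 0.004 ] [array([0.4435, 0.237 , 0.004 ]), array([0.3961, 0.2727, 0.004 ]), array([0.4303, 0.319 , 0.004 ])] wheel [0.4462 0.2885 0.05  ]
padlock [ 0.4379 -0.0862  0.022 ] [ 0.3995 -0.1071  0.011 ]
mouse [ 0.515  -0.4002  0.02  ] stapler [ 0.4637 -0.2546  0.04  ]
```

```bash
python3 -m inch '{"delta_pos":[[0,0,0],[0,0,0],[0,0,0],[0,0,0],[0.2,-1,0],[0.4,-1,0],[1,-1,0],[1,-1,0]],"turn":[0.86,0.86,0.86,0.86,0,0,0,0]}' 1 40
python3 -m inch '{"delta_pos":[[1,-1,0],[1,-1,0],[1,-1,0],[1,-1,0],[0.6,-1,0],[0.2,-1,0],[0,-1,0],[0,-1,0]],"turn":[0,0,0,0,0,0,0,0]}'
```

```text
clock: 1.2
position: [0.342, -0.4709, 0.2314]
ee_rot: [0.0, 1.0, -0.001, 0.0]
force: [1.6, -0.9, 0.2]
grip_width: 0.0852
grip_force: 0.0
clock: 2.2
position: [0.5337, -0.151, 0.2311]
ee_rot: [-0.0, 1.0, -0.001, -0.0]
force: [0.2, 0.1, 0.1]
grip_width: 0.0853
grip_force: 0.0
```

```bash
python3 -m inch '{"delta_pos":[[-0.2,-1,0],[-0.2,-1,0],[-0.2,-1,0],[-0.2,-1,0],[-0.2,-1,0],[-0.2,-1,0],[-0.2,-1,0],[-0.2,-1,0]],"turn":[0,0,0,0,0,0,0,0]}'
python3 -m inch '{"delta_pos":[[-0.2,-1,0],[-0.2,-1,0],[-0.2,-0.95,0],[0,0,0],[0,0,0],[0,0,0],[0,0,0],[0,0,0]],"turn":[0,0,0,-1,-1,-1,-1,-1]}'
python3 -m inch '{"delta_pos":[[0,0,0],[0,0,0],[0,0,0],[0,0,0],[0,0,0.5],[0,0,0],[0,0,0],[0,0,0]],"turn":[-1,-1,-1,-0.9,0,0,0,0]}'
python3 - <<'E'
from h import *
s,im=save("wrist","w1.png"); print(s["position"],s["ee_rot"])
E
```

```text
clock: 3.2
position: [0.4698, 0.1689, 0.2313]
ee_rot: [-0.0, 1.0, -0.001, 0.0]
force: [1.5, 0.6, -0.8]
grip_width: 0.0854
grip_force: 0.0
clock: 4.2
position: [0.4463, 0.2856, 0.2313]
ee_rot: [0.0, 0.966, 0.26, -0.0]
force: [0.8, -0.1, 0.0]
grip_width: 0.0855
grip_force: 0.0
clock: 5.2
position: [0.4466, 0.2859, 0.2119]
ee_rot: [-0.0, 0.894, 0.449, 0.0]
force: [0.5, 0.6, 0.1]
grip_width: 0.0853
grip_force: 0.0
[0.44659949 0.28591864 0.21193137] [-5.15184602e-05  8.93694936e-01  4.48674875e-01  4.64839204e-04]
```

View pics/w1.png

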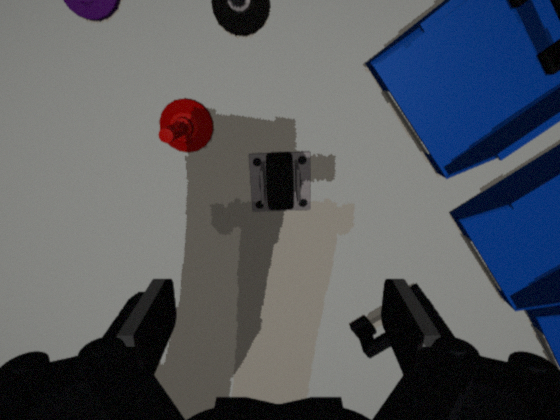

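The wrist view shows the castor square to the image: plate corners (249,153), (310,153), (250,211), (311,209), wheel centred at (279,181).

```bash
python3 - <<'E'
from h import *
im=eyes.get_image("wrist"); s=sensors.read_state()
P=[ray(im,q,.004,s) for q in((249,153),(310,153),(250,211),(311,209))]
print(np.round(P,4)); print(fit(P,[(.03,-.03),(.03,.03),(-.03,-.03),(-.03,.03)]))
print("flip",fit(P,[(.03,.03),(.03,-.03),(-.03,.03),(-.03,-.03)]))
print(np.round(ray(im,(279,181),.055,s),4), np.round(ray(im,(280,32-26),.016,s),4))
for q in ((241,10),(236,5)): print("foot",np.round(ray(im,q,.024,s),4))
E
```

```text
[[0.4352 0.3173 0.004 ]
 [0.4827 0.2819 0.004 ]
 [0.399  0.2697 0.004 ]
 [0.4504 0.2341 0.004 ]]
(array([   0.4418,    0.2758, -126.1333]), array([0.0597, 0.0591, 0.0601, 0.0586]))
flip (array([ 0.4418,  0.2758, 54.313 ]), array([0.0004, 0.0012, 0.0013, 0.0017]))
[0.4498 0.2882 0.055 ] [0.5338 0.3996 0.016 ]
foot [0.5058 0.4151 0.024 ]
foot [0.5048 0.4203 0.024 ]
```

```bash
python3 -m inch '{"delta_pos":[[0.03,0.05,0],[0,0,1],[0,0,1],[0,0,1],[0,0,1],[0,0,0.6],[0,0,0],[0,0,0]],"turn":[0,0,0,0,0,0,0,0]}' 1 50
python3 -m inch '{"delta_pos":[[0,0,0],[0,0,0],[0,0,0],[0,0,0],[0,0,0],[0,0,0],[0,0,0],[0,0,0]],"turn":[0,0,0,0,0,0,0,0]}' -1 50
```

```text
clock: 6.3
position: [0.4492, 0.2859, 0.0282]
ee_rot: [-0.0, 0.894, 0.449, 0.001]
force: [0.1, -0.9, -0.2]
grip_width: 0.0855
grip_force: 0.0
clock: 7.3
position: [0.449, 0.2856, 0.0281]
ee_rot: [-0.0, 0.894, 0.449, 0.001]
force: [-0.7, -0.4, 7.6]
grip_width: 0.0334
grip_force: 49.2
```

```bash
python3 -m inch '{"delta_pos":[[0,0,-0.5],[0,0,-1],[0,0,-1],[0,0,-1],[0,0,-0.5],[0,0,0],[0,0,0],[0,0,0]],"turn":[0,0,1,1,1,1,1,1]}'
python3 -m inch '{"delta_pos":[[0,0,0],[0,0,0],[0.24,0.7,0],[0.24,1,0],[0.24,1,0],[0.24,1,0],[0.24,1,0],[0.24,1,0]],"turn":[1,1,0.43,0,0,0,0,0]}'
python3 -m inch '{"delta_pos":[[0.24,1,0],[0.24,1,0],[0.24,1,0],[0.24,1,0],[0.24,1,0],[0.24,1,0],[0.24,1,0],[0.24,0.77,0]],"turn":[0,0,0,0,0,0,0,0]}'
python3 - <<'E'
from h import *
s,im=save("wrist","w2.png"); print(s["position"],s["ee_rot"],s["grip_width"])
E
```

```text
clock: 8.3
position: [0.4483, 0.2851, 0.1872]
ee_rot: [0.0, 0.989, 0.149, -0.0]
force: [-0.1, 0.1, -3.1]
grip_width: 0.0332
grip_force: 50.4
clock: 9.3
position: [0.5182, 0.0597, 0.1872]
ee_rot: [-0.0, 1.0, 0.024, -0.0]
force: [1.4, 0.4, -3.1]
grip_width: 0.0331
grip_force: 50.4
clock: 10.3
position: [0.6094, -0.2478, 0.1869]
ee_rot: [0.0, 1.0, 0.023, -0.001]
force: [0.4, -0.4, -3.3]
grip_width: 0.0334
grip_force: 50.4
[ 0.60939481 -0.24776582  0.18687336] [ 2.75324943e-05  9.99729048e-01  2.32703589e-02 -5.66065677e-04] 0.03340189715738686
```

View pics/w2.png

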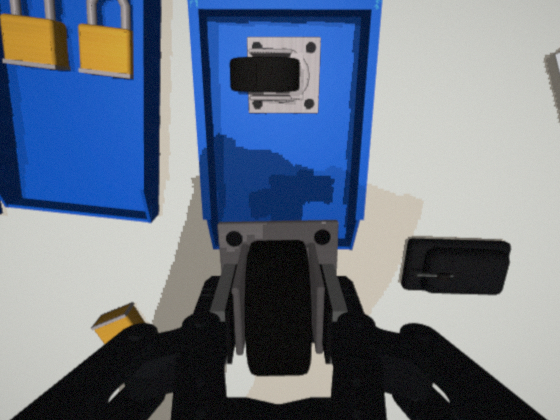

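The castor hangs straight in the grip. Bin front corners are at about (212,248) and (354,248), and the rear inner floor is at (222,~22) to (350,~22).

```bash
python3 - <<'E'
from h import *
im=eyes.get_image("wrist"); s=sensors.read_state()
for q,z in (((212,248),0.0),((354,248),0.0),((205,217),.022),((360,220),.022),((189,5),.047),((381,5),.047)): print(q,np.round(ray(im,q,z,s),4))
E
```

```text
(212, 248) [ 0.5339 -0.1886  0.    ]
(354, 248) [ 0.5397 -0.3303  0.    ]
(205, 217) [ 0.5751 -0.1867  0.022 ]
(360, 220) [ 0.578  -0.3271  0.022 ]
(189, 5) [ 0.7409 -0.1842  0.047 ]
(381, 5) [ 0.7465 -0.3168  0.047 ]
```

```bash
python3 -m inch '{"delta_pos":[[-0.13,0.17,0],[0,0,1],[0,0,1],[0,0,1],[0,0,0.6],[0,0,0.24],[0,0,0],[0,0,0]],"turn":[0,0,0,0,0,0,0,0]}'

```

```text
clock: 11.4
position: [0.6057, -0.2529, 0.035]
ee_rot: [0.0, 1.0, 0.024, 0.001]
force: [-0.6, -0.1, -2.5]
grip_width: 0.0332
grip_force: 50.3
```

```bash
python3 -m inch '{"delta_pos":[[0,0,0.05],[0,0,0.04],[0,0,0],[0,0,0],[0,0,0],[0,0,0],[0,0,0],[0,0,0]],"turn":[0,0,0,0,0,0,0,0]}'
python3 -m inch '{"delta_pos":[[0,0,0],[0,0,0],[0,0,0],[0,0,0],[0,0,-0.3],[0,0,-1],[0,0,-1],[0,0,-1]],"turn":[0,0,0,0,0,0,0,0]}' 0.2
python3 - <<'E'
from h import *
s,im=save("wrist","w3.png"); print(s["position"],s["ee_rot"],s["grip_width"])
E
```

```text
clock: 12.4
position: [0.6054, -0.253, 0.0312]
ee_rot: [0.0, 1.0, 0.024, 0.001]
force: [-1.4, 0.9, 5.3]
grip_width: 0.0333
grip_force: 51.2
clock: 13.4
position: [0.605, -0.2529, 0.1643]
ee_rot: [0.0, 1.0, 0.024, 0.0]
force: [1.1, 0.3, 0.7]
grip_width: 0.0514
grip_force: 0.0
[ 0.60500614 -0.25286114  0.16430954] [1.22547844e-04 9.99715122e-01 2.38651186e-02 3.40467689e-04] 0.05137433153729966
```

View pics/w3.png

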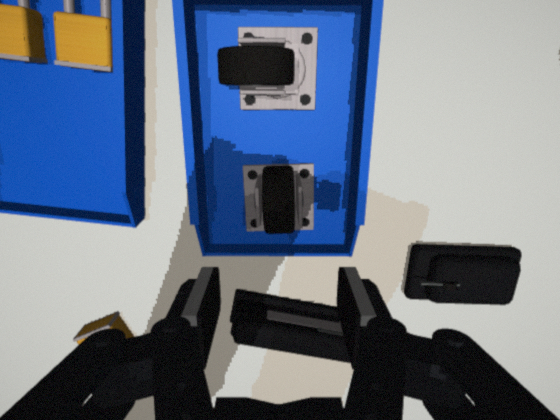

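Two castors stand wheel up in the bin, the new one at (278,198) in front of its fellow at (278,68). Next is the foot.

```bash
python3 -m inch '{"delta_pos":[[-0.1,-1,-0.6],[-0.1,-1,-0.4],[-0.1,-1,0],[-0.1,-1,0],[-0.1,-1,0],[-0.1,-1,0],[-0.1,-1,0],[-0.1,-1,0]],"turn":[0,0,0,0,0,0,0,0]}' 1
python3 -m inch '{"delta_pos":[[-0.1,-1,0],[-0.1,-1,0],[-0.1,-1,0],[-0.1,-1,0],[-0.1,-1,0],[-0.1,-1,0],[-0.1,-1,0],[-0.1,-1,0]],"turn":[0,0,0,0,0,0,0,0]}'
python3 -m inch '{"delta_pos":[[-0.1,-0.6,0],[-0.1,-0.4,0],[0,0,0],[0,0,0],[0,0,0],[0,0,0],[0,0,0],[0,0,0]],"turn":[0,0,0,0,0,0,0,0]}'
python3 - <<'E'
from h import *
s,im=save("wrist","w4.png"); print(s["position"],s["ee_rot"],s["grip_width"])
E
```

```text
clock: 14.45
position: [0.5576, 0.0665, 0.2029]
ee_rot: [-0.0, 1.0, 0.024, 0.001]
force: [0.2, -0.3, -0.3]
grip_width: 0.0855
grip_force: 0.0
clock: 15.45
position: [0.5103, 0.3846, 0.2029]
ee_rot: [-0.0, 1.0, 0.024, 0.0]
force: [-0.4, 0.6, -0.4]
grip_width: 0.0852
grip_force: 0.0
clock: 16.45
position: [0.5006, 0.4229, 0.2021]
ee_rot: [-0.0, 1.0, 0.024, -0.0]
force: [0.1, 0.0, -0.0]
grip_width: 0.0856
grip_force: 0.0
[0.50064955 0.42288346 0.20211767] [-2.23107587e-05  9.99715592e-01  2.38481518e-02 -5.82886763e-07] 0.08556016584258971
```

View pics/w4.png

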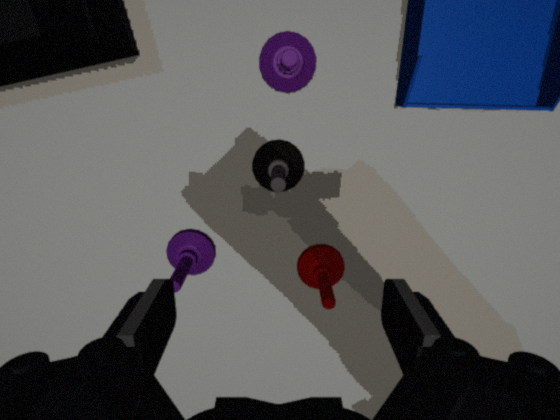

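The black-padded foot is under the tool, pad centre (278,165), spindle tip (278,185). Purple (288,60), (190,252) and red (321,268) are clear of the finger line.

```bash
python3 - <<'E'
from h import *
im=eyes.get_image("wrist"); s=sensors.read_state()
for q,z in (((278,165),.006),((278,185),.072),((278,187),.070)): print(q,np.round(ray(im,q,z,s),4))
E
```

```text
(278, 165) [0.5101 0.423  0.006 ]
(278, 185) [0.5087 0.4229 0.072 ]
(278, 187) [0.5066 0.4228 0.07  ]
```

```bash
python3 -m inch '{"delta_pos":[[0.19,0,0],[0,0,1],[0,0,1],[0,0,1],[0,0,1],[0,0,0.22],[0,0,0],[0,0,0]],"turn":[0,0,0,0,0,0,0,0]}' 1 40
python3 -m inch '{"delta_pos":[[0,0,0],[0,0,0],[0,0,0],[0,0,0],[0,0,0],[0,0,0],[0,0,0],[0,0,0]],"turn":[0,0,0,0,0,0,0,0]}' -1 40
```

```text
clock: 17.55
position: [0.5092, 0.4241, 0.0351]
ee_rot: [-0.001, 1.0, 0.024, 0.001]
force: [0.0, -0.2, -0.5]
grip_width: 0.0851
grip_force: 0.0
clock: 18.55
position: [0.5082, 0.4233, 0.0334]
ee_rot: [-0.0, 1.0, 0.024, 0.0]
force: [-0.3, 0.1, 2.8]
grip_width: 0.0112
grip_force: 38.9
```

```bash
python3 -m inch '{"delta_pos":[[0,0,-0.5],[0,0,-1],[0,0,-1],[0,0,-1],[0.2,0.7,-0.5],[0.25,1,0],[0.25,1,0],[0.25,1,0]],"turn":[0,0,0,0,0,0,0,0]}'
python3 -m inch '{"delta_pos":[[0.27,1,0],[0.27,1,0],[0.27,1,0],[0.27,1,0],[0.27,0.7,0],[0,0.3,0],[0,0,0],[0,0,0]],"turn":[0,0,0,0,0,0,0,0]}'
python3 - <<'E'
from h import *
s,im=save("wrist","w5.png"); print(s["position"],s["ee_rot"],s["grip_width"])
E
```

```text
clock: 19.55
position: [0.5533, 0.2759, 0.193]
ee_rot: [0.0, 1.0, 0.024, -0.0]
force: [0.9, 0.0, -1.5]
grip_width: 0.0107
grip_force: 39.2
clock: 20.55
position: [0.6162, 0.082, 0.1932]
ee_rot: [-0.001, 1.0, 0.025, -0.0]
force: [-1.0, 0.4, -1.0]
grip_width: 0.0109
grip_force: 39.2
[0.61618562 0.08203424 0.19323782] [-5.38278809e-04  9.99689145e-01  2.49255908e-02 -1.94915863e-04] 0.010933242395763607
```

View pics/w5.png

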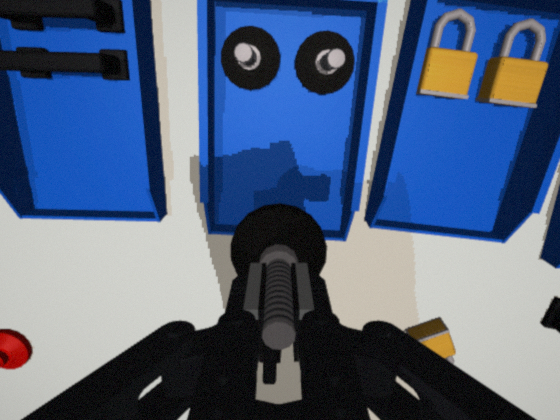

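```bash
python3 - <<'E'
from h import *
im=eyes.get_image("wrist"); s=sensors.read_state()
for q,z in (((207,234),.022),((347,240),.022),((162,220),.022),((368,225),.022),((503,242),.022),((20,217),.022)): print(q,np.round(ray(im,q,z,s),4))
E
```

```text
(207, 234) [0.5621 0.1456 0.022 ]
(347, 240) [0.5626 0.0136 0.022 ]
(162, 220) [0.5741 0.1871 0.022 ]
(368, 225) [ 0.5787 -0.0042  0.022 ]
(503, 242) [ 0.5679 -0.134   0.022 ]
(20, 217) [0.5706 0.3182 0.022 ]
```

```bash
python3 -m inch '{"delta_pos":[[0,0.05,0.5],[0,0,1],[0,0,1],[0,0,1],[0,0,0.4],[0,0,0],[0,0,0],[0,0,0]],"turn":[0,0,0,0,0,0,0,0]}'

```

```text
clock: 21.65
position: [0.6174, 0.0783, 0.0383]
ee_rot: [-0.0, 1.0, 0.024, 0.001]
force: [-0.7, 0.3, -0.6]
grip_width: 0.0108
grip_force: 39.3
```

Lower 2 mm, open to about 35 mm, rise and go towards the loose handle.

```bash
python3 -m inch '{"delta_pos":[[0,0,0.05],[0,0,0.02],[0,0,0],[0,0,0],[0,0,0],[0,0,0],[0,0,0],[0,0,0]],"turn":[0,0,0,0,0,0,0,0]}'
python3 -m inch '{"delta_pos":[[0,0,0],[0,0,0],[0,0,0],[0,0,-0.3],[0,0,-1],[0,0,-1],[0,0,-1],[0,0,-0.7]],"turn":[0,0,0,0,0,0,0,0]}' -0.2
python3 -m inch '{"delta_pos":[[-1,0,0],[-1,0,0],[-1,0,0],[-1,0,0],[0,0,0],[0,0,0],[0,0,0],[0,0,0]],"turn":[0,0,0,0,0,0,0,0]}' 1
python3 - <<'E'
from h import *
s,im=save("wrist","w6.png"); print(s["position"],s["ee_rot"],s["grip_width"])
E
```

```text
clock: 22.65
position: [0.617, 0.0781, 0.0346]
ee_rot: [-0.0, 1.0, 0.024, 0.0]
force: [0.5, -0.2, 2.3]
grip_width: 0.0109
grip_force: 39.7
clock: 23.65
position: [0.6172, 0.0782, 0.1975]
ee_rot: [-0.0, 1.0, 0.024, 0.001]
force: [-0.0, 1.1, -0.6]
grip_width: 0.034
grip_force: 0.0
clock: 24.65
position: [0.4576, 0.0705, 0.1944]
ee_rot: [-0.0, 1.0, 0.024, 0.0]
force: [0.4, 0.0, 0.6]
grip_width: 0.0852
grip_force: 0.0
[0.4576057  0.07051528 0.19439177] [-2.15293996e-05  9.99717060e-01  2.37865542e-02  3.47409868e-06] 0.08522642247740948
```

View pics/w6.png

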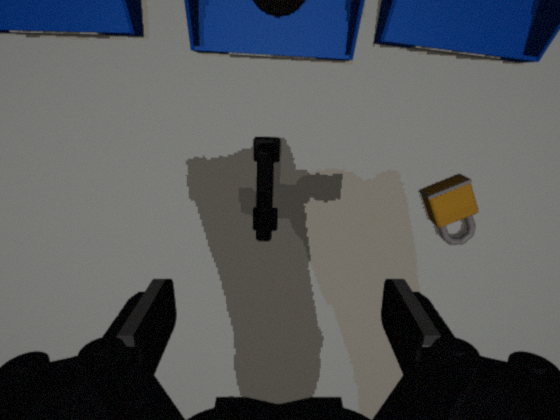

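The loose handle's bar runs from (267,138) to (264,240). The padlock is at (450,203), with its shackle at (458,232).

```bash
python3 - <<'E'
from h import *
im=eyes.get_image("wrist"); s=sensors.read_state()
for q,z in (((267,145),.045),((264,240),.045),((266,150),.008),((264,219),.008),((265,187),.045),((450,200),.022),((473,183),.022),((479,212),.022),((433,226),.022),((424,196),.022),((459,238),.011)): print(q,np.round(ray(im,q,z,s),4))
E
```

```text
(267, 145) [0.493  0.0805 0.045 ]
(264, 240) [0.4095 0.0801 0.045 ]
(266, 150) [0.4823 0.0822 0.008 ]
(264, 219) [0.4151 0.0817 0.008 ]
(265, 187) [0.4579 0.0809 0.045 ]
(450, 200) [ 0.447  -0.0875  0.022 ]
(473, 183) [ 0.4639 -0.1049  0.022 ]
(479, 212) [ 0.4367 -0.1166  0.022 ]
(433, 226) [ 0.4209 -0.0767  0.022 ]
(424, 196) [ 0.4497 -0.0631  0.022 ]
(459, 238) [ 0.4054 -0.1097  0.011 ]
```

```bash
python3 -m inch '{"delta_pos":[[-0.21,-0.29,0],[0,0,1],[0,0,1],[0,0,1],[0,0,1],[0,0,0.37],[0,0,0],[0,0,0]],"turn":[0.4,0,0,0,0,0,0,0]}' 1 40
python3 -m inch '{"delta_pos":[[0,0,0],[0,0,0],[0,0,0],[0,0,0],[0,0,0],[0,0,0],[0,0,0],[0,0,0]],"turn":[0,0,0,0,0,0,0,0]}' -1 40
```

```text
clock: 25.75
position: [0.4485, 0.0817, 0.0202]
ee_rot: [-0.0, 1.0, 0.003, 0.0]
force: [0.5, -0.4, -0.7]
grip_width: 0.0854
grip_force: 0.0
clock: 26.75
position: [0.4481, 0.0817, 0.0199]
ee_rot: [-0.0, 1.0, 0.003, 0.0]
force: [-0.1, -0.0, 5.8]
grip_width: 0.013
grip_force: 41.2
```

```bash
python3 -m inch '{"delta_pos":[[0,0,-0.5],[0,0,-1],[0,0,-1],[0.9,-0.86,-0.5],[0.9,-0.86,-0.5],[0.9,-0.86,-0.5],[0.9,-0.86,0],[0.9,-0.86,0]],"turn":[0,0,0,0,0,0,0,0]}'
python3 -m inch '{"delta_pos":[[0,0,0],[0,0,0],[0,0,0],[0,0,0],[0,0,0],[0,0,0],[0,0,0],[0,0,0]],"turn":[-1,-1,-1,-1,-1,-1,-1,-1]}'
python3 -m inch '{"delta_pos":[[0,0,0],[0,0,0],[0,0,0],[0,0,0],[0,0,0],[0,0,0],[0,0,0],[0,0,0]],"turn":[-1,-1,-1,-1,-1,-1,-1,-0.2]}'
python3 - <<'E'
from h import *
s,im=save("wrist","w7.png"); print(s["position"],s["ee_rot"],s["grip_width"])
E
```

```text
clock: 27.75
position: [0.6279, 0.2557, 0.1796]
ee_rot: [0.0, 1.0, 0.003, -0.0]
force: [-0.1, -0.4, -0.9]
grip_width: 0.0132
grip_force: 40.4
clock: 28.75
position: [0.6267, 0.2544, 0.179]
ee_rot: [0.0, 0.912, 0.411, -0.001]
force: [0.0, 0.3, -0.2]
grip_width: 0.0134
grip_force: 40.3
clock: 29.75
position: [0.6268, 0.2543, 0.1791]
ee_rot: [-0.0, 0.697, 0.717, -0.001]
force: [-0.0, -0.2, -1.0]
grip_width: 0.013
grip_force: 40.3
[0.62678839 0.25433926 0.17907576] [-2.58522298e-04  6.97473715e-01  7.16610126e-01 -5.26871795e-04] 0.013036649503049282
```

View pics/w7.png

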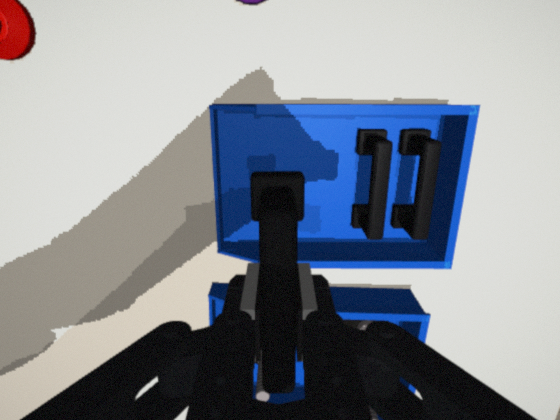

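The handle is held straight. The bin's corners here are front (212,106) and (218,253), back (479,106) and (451,268).

```bash
python3 - <<'E'
from h import *
im=eyes.get_image("wrist"); s=sensors.read_state()
P=[]
for q,z in (((212,106),.022),((218,255),.022),((479,106),.047),((451,268),.047)): P.append(ray(im,q,z,s)); print(q,np.round(P[-1],4))
print(fit(P,[(-.1,.065),(-.1,-.065),(.1,.065),(.1,-.065)]))
E
```

```text
(212, 106) [0.5724 0.3182 0.022 ]
(218, 255) [0.5733 0.1865 0.022 ]
(479, 106) [0.7721 0.3247 0.047 ]
(451, 268) [0.7754 0.1917 0.047 ]
(array([0.6733, 0.2553, 1.4443]), array([0.0008, 0.0021, 0.002 , 0.0012]))
```

```bash
python3 -m inch '{"delta_pos":[[0,0,0.5],[0,0,1],[0,0,1],[0,0,1],[0,0,0.35],[0,0,0],[0,0,0.05],[0,0,0]],"turn":[0,0,0,0,0,0,0,0]}'
python3 -m inch '{"delta_pos":[[0,0,0],[0,0,0.02],[0,0,0],[0,0,0],[0,0,0],[0,0,0],[0,0,0],[0,0,0]],"turn":[0,0,0,0,0,0,0,0]}'
```

```text
clock: 30.85
position: [0.6275, 0.2549, 0.0246]
ee_rot: [0.0, 0.698, 0.716, 0.001]
force: [0.4, -0.0, -1.7]
grip_width: 0.013
grip_force: 40.7
clock: 31.85
position: [0.627, 0.2547, 0.0229]
ee_rot: [-0.0, 0.698, 0.717, -0.0]
force: [0.0, -0.2, -1.1]
grip_width: 0.0131
grip_force: 40.7
```

```bash
python3 -m inch '{"delta_pos":[[0,0,0.05],[0,0,0],[0,0,0],[0,0,0],[0,0,0],[0,0,0],[0,0,0],[0,0,0]],"turn":[0,0,0,0,0,0,0,0]}'
python3 -m inch '{"delta_pos":[[0,0,0],[0,0,0],[0,0,0],[0,0,-0.3],[0,0,-1],[0,0,-1],[0,0,-1],[0,0,-1]],"turn":[0,0,0,0,0,0,0,0]}' -0.2
python3 -m inch '{"delta_pos":[[-0.8,-0.5,0],[-0.95,-0.52,0],[-0.95,-0.52,0],[-0.95,-0.52,0],[-0.95,-0.52,0],[-0.95,-0.52,0],[-0.95,-0.52,0],[-0.95,-0.52,0]],"turn":[0,0,0,0,0,0,0,0]}' 1
python3 -m inch '{"delta_pos":[[-0.95,-0.52,0],[0,0,0],[0,0,0],[0,0,0],[0,0,0],[0,0,0],[0,0,0],[0,0,0]],"turn":[0,1,1,1,1,1,1,1]}'
python3 -m inch '{"delta_pos":[[0,0,0],[0,0,0],[0,0,0],[0,0,0],[0,0,0],[0,0,0],[0,0,0],[0,0,0]],"turn":[1,1,1,0.5,0,0,0,0]}'
python3 - <<'E'
from h import *
s,im=save("wrist","w8.png"); print(s["position"],s["ee_rot"],s["grip_width"])
E
```

```text
clock: 32.85
position: [0.6272, 0.2547, 0.0228]
ee_rot: [0.0, 0.698, 0.716, 0.0]
force: [-5.1, -3.3, 15.4]
grip_width: 0.0134
grip_force: 42.8
clock: 33.85
position: [0.6269, 0.2548, 0.1952]
ee_rot: [0.0, 0.697, 0.717, 0.0]
force: [1.3, -0.6, -0.9]
grip_width: 0.0345
grip_force: 0.0
clock: 34.85
position: [0.4689, -0.0487, 0.1937]
ee_rot: [0.001, 0.697, 0.717, 0.0]
force: [0.1, -0.4, 0.5]
grip_width: 0.0851
grip_force: 0.0
clock: 35.85
position: [0.4499, -0.086, 0.1937]
ee_rot: [0.0, 0.909, 0.418, 0.0]
force: [-0.2, 0.1, 0.3]
grip_width: 0.0856
grip_force: 0.0
clock: 36.85
position: [0.4497, -0.0862, 0.1929]
ee_rot: [-0.0, 0.969, 0.247, 0.0]
force: [-0.1, -0.6, 0.3]
grip_width: 0.0849
grip_force: 0.0
[ 0.44971822 -0.08618231  0.19294401] [-1.72212277e-05  9.69106101e-01  2.46644205e-01  2.23996749e-05] 0.08489579261034476
```

View pics/w8.png

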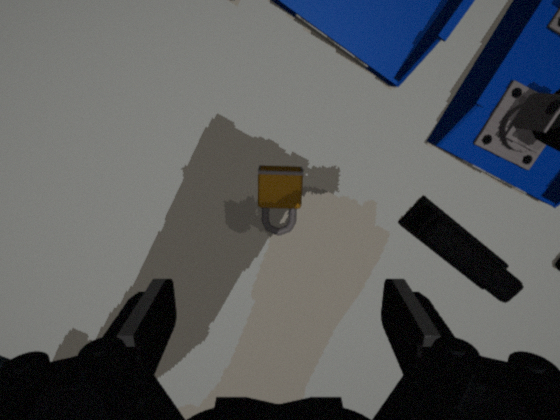

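The padlock is aligned with the tool. The top face is (259,173) to (302,207), with the shackle towards the robot at (279,230).

```bash
python3 - <<'E'
from h import *
im=eyes.get_image("wrist"); s=sensors.read_state()
P=[ray(im,q,.022,s) for q in((258,173),(302,172),(259,208),(301,207))]
print(fit(P,[(-.018,-.02),(-.018,.02),(.018,-.02),(.018,.02)]), np.linalg.norm(P[0]-P[1]),np.linalg.norm(P[0]-P[2]))
print(ray(im,(279,234),.011,s),2*np.degrees(np.arctan2(s["ee_rot"][2],s["ee_rot"][1])))
E
```

```text
(array([ 4.434000e-01, -9.210000e-02, -1.506562e+02]), array([0.0019, 0.0015, 0.0015, 0.0021])) 0.038962497321884296 0.03280193257096974
[ 0.40135314 -0.11399701  0.011     ] 28.54470466113248
```

```bash
python3 -m inch '{"delta_pos":[[-0.21,0.05,0],[0,0,1],[0,0,1],[0,0,1],[0,0,1],[0,0,0.6],[0,0,0.1],[0,0,0]],"turn":[-0.13,0,0,0,0,0,0,0]}' 1 60
python3 -m inch '{"delta_pos":[[0,0,0],[0,0,0],[0,0,0],[0,0,0],[0,0,0],[0,0,0],[0,0,0],[0,0,0]],"turn":[0,0,0,0,0,0,0,0]}' -1 60
```

```text
clock: 37.95
position: [0.4433, -0.0922, 0.0053]
ee_rot: [0.0, 0.967, 0.253, -0.0]
force: [-0.3, 0.3, -0.3]
grip_width: 0.0852
grip_force: 0.0
clock: 38.95
position: [0.4437, -0.092, 0.0058]
ee_rot: [0.0, 0.967, 0.253, 0.001]
force: [-1.6, -0.1, 11.3]
grip_width: 0.0387
grip_force: 59.4
```

```bash
python3 -m inch '{"delta_pos":[[0,0,-0.5],[0,0,-1],[0,0,-1],[0,0,-1],[0,0,-0.9],[0,0,0],[0,0,0],[0,0,0]],"turn":[0,0,1,1,1,1,1,0.67]}'
python3 -m inch '{"delta_pos":[[0.96,-0.17,0],[0.96,-0.17,0],[0.96,-0.17,0],[0.96,-0.17,0],[0.96,-0.17,0],[0,0,0],[0,0,0],[0,0,0]],"turn":[0,0,0,0,0,0,0,0]}'
python3 - <<'E'
from h import *
s,im=save("wrist","w9.png"); print(s["position"],s["ee_rot"],s["grip_width"])
E
```

```text
clock: 39.95
position: [0.4429, -0.0919, 0.1812]
ee_rot: [-0.0, 0.999, -0.042, 0.0]
force: [1.3, 0.0, -2.8]
grip_width: 0.0389
grip_force: 61.7
clock: 40.95
position: [0.6364, -0.0741, 0.181]
ee_rot: [0.0, 0.999, -0.041, -0.0]
force: [0.8, 0.2, -1.6]
grip_width: 0.0388
grip_force: 61.8
[ 0.63638646 -0.07414507  0.18103639] [ 1.02707668e-04  9.99149985e-01 -4.12210175e-02 -3.52143255e-04] 0.0387970614540424
```

View pics/w9.png

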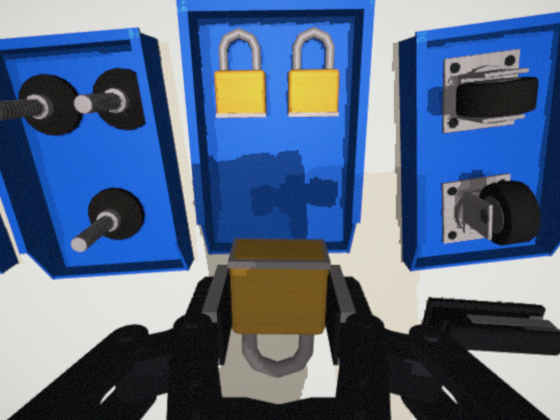

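The padlock is held level and centred over its bin (front corners (200,248) and (352,252)). The foot stands at (115,213) and the castor at (490,212).

```bash
python3 -m inch '{"delta_pos":[[0.05,0,0.5],[0,0,1],[0,0,1],[0,0,1],[0,0,0.7],[0,0,0],[0,0,0.06],[0,0,0]],"turn":[0,0,0,0,0,0,0,0]}'
python3 -m inch '{"delta_pos":[[0,0,0.04],[0,0,0],[0,0,0],[0,0,0],[0,0,0],[0,0,0],[0,0,0],[0,0,0]],"turn":[0,0,0,0,0,0,0,0]}'
```

```text
clock: 42.0
position: [0.64, -0.0741, 0.0118]
ee_rot: [0.0, 0.999, -0.041, 0.001]
force: [0.4, -0.1, -1.0]
grip_width: 0.0387
grip_force: 62.7
clock: 43.0
position: [0.6394, -0.0739, 0.0089]
ee_rot: [-0.0, 0.999, -0.041, -0.0]
force: [-0.3, 0.5, -1.5]
grip_width: 0.0384
grip_force: 62.7
```

```bash
python3 -m inch '{"delta_pos":[[0,0,0.04],[0,0,0],[0,0,0],[0,0,0],[0,0,0],[0,0,0],[0,0,0],[0,0,0]],"turn":[0,0,0,0,0,0,0,0]}'
python3 -m inch '{"delta_pos":[[0,0,0],[0,0,0],[0,0,0],[0,0,-0.3],[0,0,-1],[0,0,-1],[0,0,-1],[0,0,-1]],"turn":[0,0,0,0,0,0,0,0]}' 0.2
python3 -m inch '{"delta_pos":[[-0.5,0,-1],[-0.5,0,-1],[-0.5,0,-1],[-0.5,0,-0.5],[0,0,0],[0,0,0],[0,0,0],[0,0,0]],"turn":[0,0,0,0,0,0,0,0]}'
python3 - <<'E'
from h import *
s,im=save("wrist","w10.png"); print(s["position"],s["force"])
s,im=save("side","s10.png",(110,110,390,330),2.7)
E
```

```text
clock: 44.0
position: [0.6396, -0.074, 0.0084]
ee_rot: [0.0, 0.999, -0.041, 0.0]
force: [-3.3, 0.1, 10.7]
grip_width: 0.0384
grip_force: 64.1
clock: 45.0
position: [0.6394, -0.074, 0.1816]
ee_rot: [-0.0, 0.999, -0.041, 0.0]
force: [1.5, -0.5, 0.1]
grip_width: 0.0512
grip_force: 0.0
clock: 46.0
position: [0.5598, -0.0674, 0.3184]
ee_rot: [-0.0, 0.999, -0.041, -0.001]
force: [-1.2, -0.7, 0.7]
grip_width: 0.0511
grip_force: 0.0
[ 0.55977403 -0.06740718  0.31837944] [-1.15148568 -0.66985211  0.71732267]
```

View pics/w10.png

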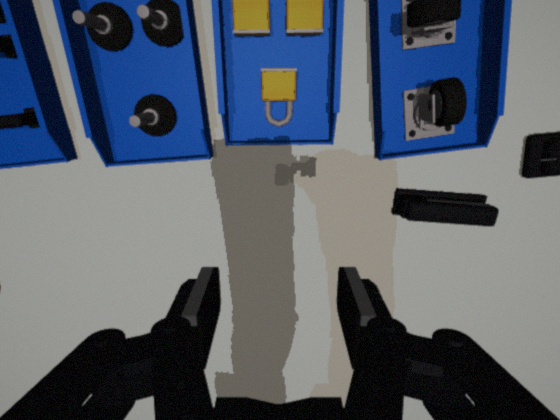

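View pics/s10.png

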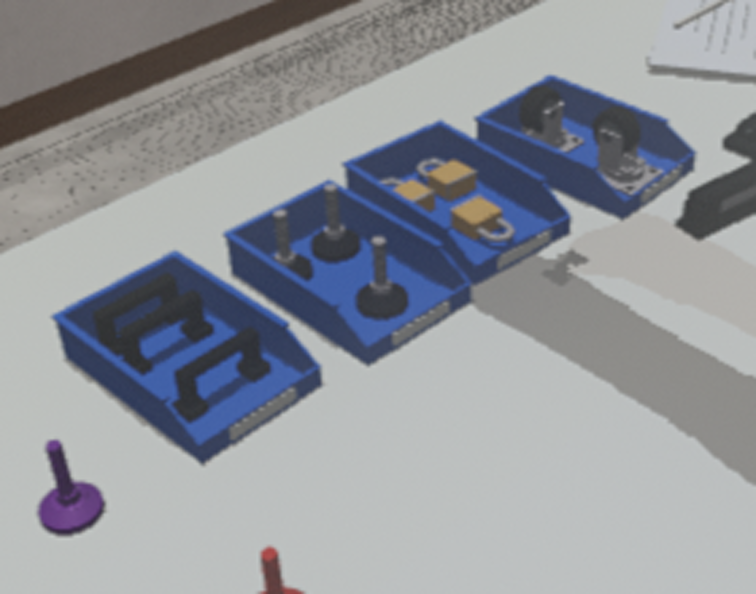

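All four pieces are in their bins the right way up: handle (220,370), foot (382,290), padlock (480,215), castor (620,150). The bins have not moved.

```bash
python3 -c "
from bench import ticket; print(ticket.close_job())"
```

```text
the job is handed in; nothing more can be done
None
```

The castor, foot, handle and padlock are each in the free space at the front of their own bin, the right way up, with the mouse, stapler and bins left in place; the job was handed in at about 46 s.

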